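# Refit the spark-arrestor cassette in the fume intake

## Robot

A 6-joint arm with a two-finger parallel gripper is mounted at the origin on the work surface. World frame = base frame: x ahead of the robot, y to its left, z up, the work surface at z = 0. Lengths are in m, angles in rad, forces in N, time in s.
With the tool pointing down it reaches from about 0.35 to 0.975 m from the base axis. Payload 4.9 kg.
Tool frame: the origin (TCP) lies midway between the tips of the shut fingers; the grasp point (between the pads) lies 19 mm behind it (manip.pinch_z is the distance from the TCP to the grasp point, in m); z points along the fingers, y is the direction in which the jaws open and shut (so a half turn about z gives the same grasp; the last joint's range is limited). The gripper opens to 85 mm and grips with 20 to 120 N. Pads are 22 mm wide; open, the fingers measure 114 mm over their backs; the gripper's body (76 mm by 85 mm) begins 54 mm behind the grasp point. The pads swing forward as they close: fully open they stand 13 mm farther back than shut.
Start: joints at [-1.45, 0.053, 1.613, -0, 1.476, -0.119], TCP at [0.148, -0.607, 0.231] pointing down, gripper open.
Joint ranges: [-3.01, 3.01], [-1.01, 2.22], [0.06, 2.58], [-1.02, 4.17], [0.09, 2.62], [-3.14, 3.14]. Speed limits (rad/s): [2.57, 2.57, 3.14, 3.14, 3.14, 3.14].

## Interface

Orientations are given as a unit quaternion [w, x, y, z].
In Python, from plant import manip gives the robot as it stands.
- The arm moves only by the tool drive_tool, never from a script. Its argument "commands" is text: rows parted by semicolons, each of 5 numbers parted by spaces: the finger opening in mm, from 0 to 85.4, then the shift along the tool's x, y, z in units of 30 mm (1.0 is 30 mm), then the turn about the tool's z in degrees. A call has exactly 8 rows; each row shifts and turns the commanded pose from where the row before left it, along the tool's axes as they then stand; what a row does not reach is not made up. A row lasts 1/8 s, in which the tool goes at most 62.5 mm and 10.7 degrees, less where a joint would pass 70% of its speed; a pose out of reach is approached as far as the arm can. A call is refused whole if a number of a shift passes 1 or a number of a turn 10.7, either way. A call with a gripper value outside its range is refused whole. The fingers move at their own pace and stop on an object; the grip force is fixed at half the most. Time passes only in rows, so rows that do not move let the fingers close, or fill a call up. It gives the time, the measured TCP pose, the force and the opening at its end, in the units of the state.
- manip.state(): the state, without advancing time (a new reading comes with each control period).
- manip.grab_frame(name): name is "scene" or "top" or "wrist"; returns the picture (400x640x3 uint8, red, green, blue); there is no depth.
- manip.camera_params(name): a dict with "fx", "fy", "cx", "cy" (pixels), "xyz" and "orientation" of the camera in the world. Camera axes: x right, y down, z forward; pixel columns grow to the right and rows downward; lengths in m; the calibration is good to about 2 mm. A picture is of the moment at which its call begins: read the wrist's pose just before it. camera_params takes no time and is no camera call; for the wrist camera it gives the pose at the moment of the call.
- manip.job_done(): hands the job in, once; it reports no verdict.
The state is a dict: "time": time; "joint_pos": joint angles; "joint_vel": joint speeds; "joint_efforts": joint torques, N m; "tool_pos": TCP position; "tool_rot": TCP orientation; "contact_force": force on the tool from outside, world axes, zero at the start; "ft_torque": the same for the moment, N m; "gripper_width": opening from 0.0 (shut) to 1.0 (fully open).
Only numpy, scipy, OpenCV 4.12 (cv2) and the standard library are available. Lean on these libraries where they do the work, as an engineer would, in place of code of your own. Each camera call takes 0.05 s, during which the arm holds its last target. There are 200 camera calls.

## Task

Refit the spark-arrestor cassette in the grey fume intake: hold it tilted more steeply than the sloping seat, hook its yellow tongue under the yellow lip at the foot of the seat, then swing it down under control (do not let it drop shut) until it lies flat and fully home in the seat. Only then turn the red wing lock a quarter turn counter-clockwise, to its stop, so that its steel finger lies over the cassette's upper edge, and let go. Leave the other things on the table where they are.

Things in the scene. Friction and masses are not known exactly. Their poses are not given: they have to be found in the camera images.
- intake: Fume intake, a grey wedge-shaped housing fixed to the table, 240 x 220 mm in plan, about 160 mm tall at its back, its sloping face turned roughly away from the robot. Origin: on the table under the middle of the seat. It stands upright; x points level from the low foot of the slope to the high end. Place and yaw vary. A raised deck at the top of the slope (seat x=80 to 140 mm, 24 mm high) bears the lock.
- seat: Seat in the sloping face. Origin: centre of its floor, 88 mm above the table. x points up the slope (0.384 rad above level), y level, to the left when looking up the slope, z out of the face. With the cassette home, its origin and axes coincide with these, within 5 mm of play along x and each way in y. In mm: floor z=0; foot wall at x=-76; side rails 24 high at y=+-85; deck from x=80, so it only goes in tilted, tongue first.
- lip (a point): Middle of the lip's free edge, on its underside: (-64, 0, 14) mm in the seat's frame. The yellow lip plate, 4 mm thick (z=14 to 18), 200 mm wide, overhangs the seat floor from the foot wall at x=-76 to x=-64, and runs outward over the foot wall to x=-92.
- cassette: Spark-arrestor cassette, about 0.5 kg: aluminium frame with steel mesh, 160 wide (y), 24 mm thick, from x=-56 to x=+75 mm. Yellow tongue on the -x edge from x=-76 to -56, 150 wide, z=0 to 6. Blue bar handle on top. Origin: centre of the underside, below the handle; z out of the handle side. Starts flat on the table, handle up, tongue roughly away from the robot.
- tongue (a point): Middle of the tongue's leading edge, on the underside: (-76, 0, 0) mm in the cassette's frame.
- handle (a point): Centre of the handle's bar, at (0, 0, 48) mm in the cassette's frame. The bar runs along the cassette's y, 94 long, 14 thick (x), 24 tall (z=36 to 60), with a gap below it of 12 mm to the frame's top; it stands on two posts at its ends.
- lock (a joint): Angle (rad) of the red wing lock about the seat's z: 0 open (wing along the seat's y, steel finger towards +y, clear of the cassette), growing counter-clockwise looking at the face, to a stop at 1.571, locked (wing along the slope, finger down the slope over the cassette's upper edge, 11 mm over it, 2 mm above it). Starts near 0, turns stiffly (0.06 N m), stays where left. Blocked unless the cassette is down.
- lock_grip (a point): Centre of the wing: on the lock's axis, which is at x=110, y=0 mm of the seat, 45.5 mm above the seat floor. The wing is 50 long, 12 thick, and stands from 31 to 58 mm above the seat floor. Below it a steel hub 32 mm across and the finger (16 wide, 46 long from the axis, top 31 mm above the seat floor).
- wrench: Bystander: steel wrench 190 mm long lying between the intake and the cassette. Leave alone.
- spray: Bystander: blue spray can, 60 across, 170 mm tall, at the back. Leave alone.
- tipcup: Bystander: red cup, 70 across, 80 mm tall, on the left. Leave alone.
- magnet: Bystander: red L-shaped welding magnet, 120 x 110 x 20 mm, on the right. Leave alone.
- brush: Bystander: brush 200 mm long, on the right. Leave alone.
There are look-alikes about, which are no part of the job. Several things have the shape of the cassette; the one meant has the colours described above.

How it is judged:
On the way, in this order (a step that is already met when the one before it is completed fails the run):
1. the tongue is under the lip while the cassette is still tilted at least 0.08 rad to the seat, and the lock is still open (x of tongue in the frame of seat between -0.08 and -0.067 m and y of tongue in the frame of seat between -0.012 and 0.012 m and z of tongue in the frame of seat between -0.003 and 0.012 m and angle between the z axis of cassette and the z axis of seat, either way round above 0.08 rad and value of joint lock below 0.8 rad), for 0.1 s.
2. the cassette lies flat and home in the seat, the lock still open (x of cassette in the frame of seat between -0.004 and 0.008 m and y of cassette in the frame of seat between -0.009 and 0.009 m and z of cassette in the frame of seat below 0.004 m and angle between the z axis of cassette and the z axis of seat, either way round below 0.04 rad and value of joint lock below 0.8 rad), for 0.2 s.
At the end, for the whole second after the job is handed in: The cassette is home: its origin within 4 mm down-slope and 8 mm up-slope, 9 mm sideways and 4 mm out of the face of the seat's origin, flat to 0.04 rad, at rest; the lock is turned beyond 1.4 rad (x of cassette in the frame of seat between -0.004 and 0.008 m and y of cassette in the frame of seat between -0.009 and 0.009 m and z of cassette in the frame of seat below 0.004 m and angle between the z axis of cassette and the z axis of seat, either way round below 0.04 rad and value of joint lock above 1.4 rad and linear speed of cassette below 0.02 m/s and velocity of joint lock below 0.1 rad/s); the robot touches nothing.
It fails at once if the cassette drops shut: it turns faster than 2 rad/s with its tongue within 30 mm of the lip (distance between tongue and lip below 0.03 m and angular speed of cassette above 2 rad/s).
It fails at once if a bystander is moved more than 30 mm (distance of any of wrench, spray, tipcup, magnet, brush from where it was at the start of the episode above 0.03 m).
It also fails if it takes over 58 s, if anything falls off the work surface, if the arm or the gripper's body presses on something with over 40 N, if the wrist force passes 120 N, or if a joint passes its speed limit or range.

## Working session

There is one attempt and no reset: what is moved stays moved. The work goes in short steps, Python scripts to look and compute and a tool call to move; the robot and the scene stay as the last step left them, time stands still between calls to the robot, and variables do not carry over. Pictures are saved under pics/ and viewed, about 8 in all and at most 12, crops included, and the job is handed in when it is done.

Besides the shell and the picture viewer there is one more tool, called after "Call:" as name(argument=value, ...), one argument or row to a line, values as JSON. drive_tool: Moves the arm, as the interface text tells. Its arguments: {"type":"object","properties":{"commands":{"type":"string"}},"required":["commands"]}

```bash
ls; mkdir -p pics
cat > h.py <<'E'
import numpy as np, cv2
from scipy.spatial.transform import Rotation as R
from plant import manip
def rot(q): return R.from_quat([q[1],q[2],q[3],q[0]]).as_matrix()
def snap(n,f):
    p=manip.camera_params(n); im=manip.grab_frame(n); cv2.imwrite(f'pics/{f}.png',im[:,:,::-1]); np.save(f'pics/{f}.npy',p,allow_pickle=True); return im,p
def ray(p,u,v):
    d=rot(p['orientation'])@np.array([(u-p['cx'])/p['fx'],(v-p['cy'])/p['fy'],1]); return np.array(p['xyz']),d/np.linalg.norm(d)
def atz(p,u,v,z):
    o,d=ray(p,u,v); return o+d*(z-o[2])/d[2]
def tri(obs):
    A=np.zeros((3,3));b=np.zeros(3)
    for p,u,v in obs:
        o,d=ray(p,u,v);M=np.eye(3)-np.outer(d,d);A+=M;b+=M@o
    x=np.linalg.solve(A,b); return x,[np.linalg.norm(np.cross(x-ray(*o)[0],ray(*o)[1])) for o in obs]
def proj(p,X):
    c=rot(p['orientation']).T@(np.array(X)-p['xyz']); return p['fx']*c[0]/c[2]+p['cx'],p['fy']*c[1]/c[2]+p['cy']
def load(f): return np.load(f'pics/{f}.npy',allow_pickle=True).item()
E
python3 - <<'E'
from h import *
np.set_printoptions(precision=4,suppress=True)
s=manip.state();print(s)
print(manip.pinch_z)
for n in('scene','top'):
    im,p=snap(n,n+'0');print(n,p)
print(manip.state()['time'])
E
```

```text
pics
{'time': 0.0, 'joint_pos': array([-1.45  ,  0.0533,  1.6143, -0.    ,  1.476 , -0.119 ]), 'joint_vel': array([ 0.0004,  0.0006, -0.0001, -0.0009,  0.0009, -0.0001]), 'joint_efforts': array([  0.0013, -39.368 , -37.0176,  -0.    ,   0.0069,   0.    ]), 'tool_pos': array([ 0.1484, -0.6065,  0.2301]), 'tool_rot': array([-0.001 ,  0.9928,  0.1196, -0.    ]), 'contact_force': array([ 0.225 , -0.2814, -0.5585]), 'ft_torque': array([-0.0312,  0.0415,  0.0212]), 'gripper_width': 0.9992676443634068}
0.0187
scene {'fx': 475.9475832608096, 'fy': 475.9475832608096, 'cx': 320.5347858111187, 'cy': 199.99356857280063, 'xyz': array([ 1.421, -0.08 ,  1.32 ]), 'orientation': array([-0.2342,  0.7004,  0.6415, -0.2078])}
top {'fx': 455.949039523427, 'fy': 455.949039523427, 'cx': 323.36579175264376, 'cy': 202.46267378401438, 'xyz': array([0.3395, 0.0186, 1.9269]), 'orientation': array([-0.0446,  0.711 , -0.7003,  0.0465])}
0.1
```

View pics/scene0.png

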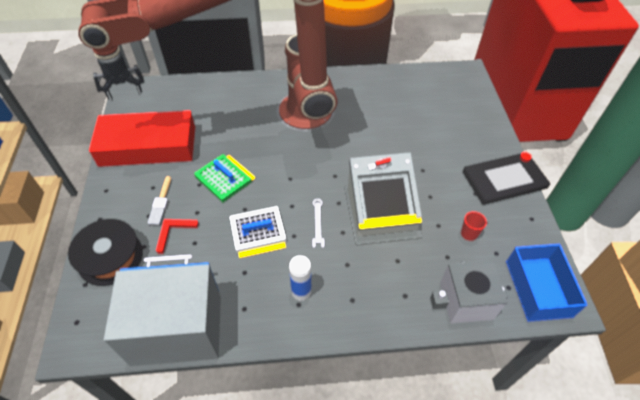

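View pics/top0.png

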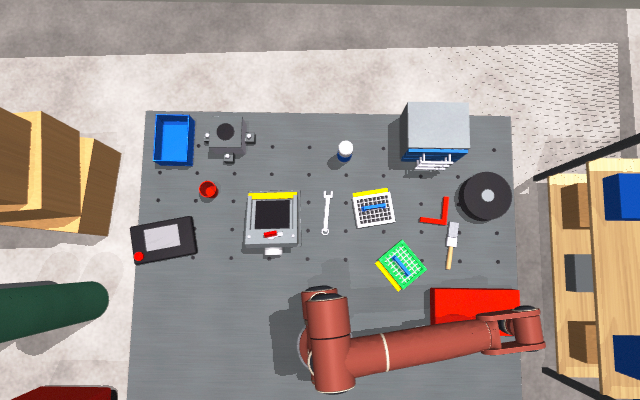

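The picture shows two cassette-shaped things. The aluminium one with the blue bar is at top (374,208) / scene (258,230). The green one, at top (401,265) / scene (224,177), is a look-alike. The intake is at top (271,220) / scene (386,192). I'll take the aluminium one and check it in a close crop.

Run:
```python
import cv2,numpy as np
t=cv2.imread('pics/top0.png')[180:265,240:400]; s=cv2.imread('pics/scene0.png')[145:262,225:430]
a=cv2.resize(t,None,fx=5,fy=5,interpolation=cv2.INTER_CUBIC)
cv2.imwrite('pics/ctop.png',a)
cv2.imwrite('pics/cscene.png',cv2.resize(s,None,fx=3.9,fy=3.9,interpolation=cv2.INTER_CUBIC))
```

```text
(no output)
```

View pics/ctop.png

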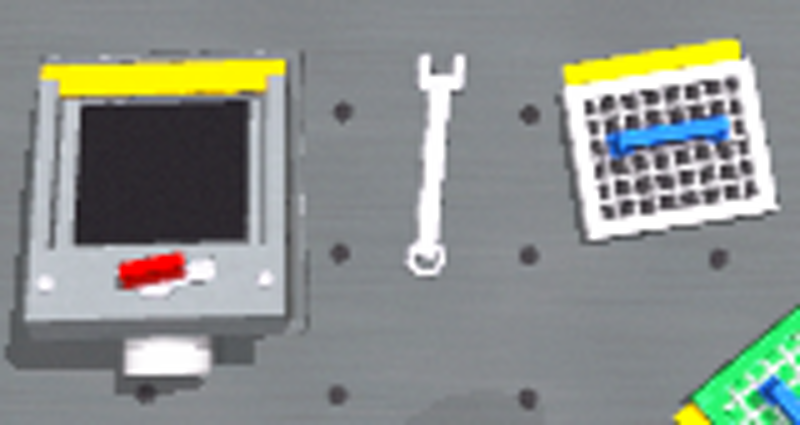

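View pics/cscene.png

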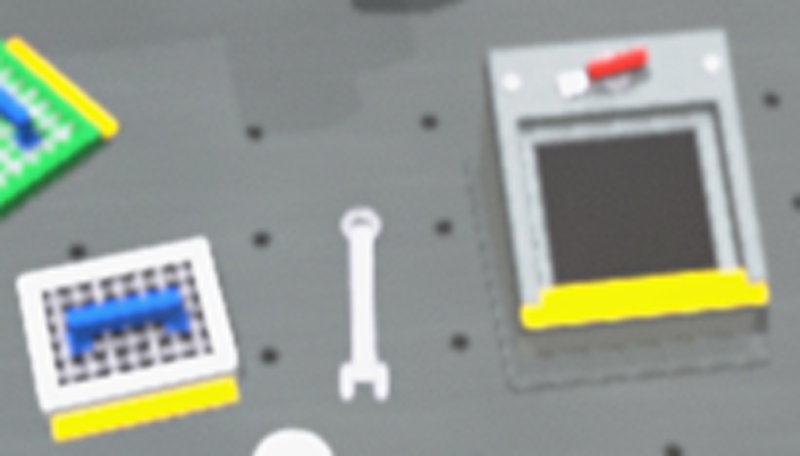

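```bash
cat > fit.py <<'E'
from h import *
from scipy.optimize import least_squares
np.set_printoptions(precision=4,suppress=True)
T=load('top0');S=load('scene0')
t=lambda x,y:(T,240+x/5-.4,180+y/5-.4); s=lambda x,y:(S,225+x/3.9-.37,145+y/3.9-.37)
pairs={'handle':(t(669,134),s(126,312)),'fr_pp':(t(590,240),s(207,238)),
'rivL':(t(45,283),s(711,63)),'rivR':(t(266,279),s(511,82)),'wing':(t(152,268),s(618,65)),'lipL':(t(42,65),s(768,302)),'lipR':(t(285,60),s(523,328)),
'tonL':(t(563,65),s(240,400)),'tonR':(t(740,40),s(57,440)),'frL':(t(590,240),s(207,238)),'frR':(t(776,208),s(18,275))}
for k,v in pairs.items(): print(k,*tri(v))
a=.384; Ry=np.array([[np.cos(a),0,-np.sin(a)],[0,1,0],[np.sin(a),0,np.cos(a)]])
def Rz(y): return R.from_euler('z',y).as_matrix()
def solve(model,keys,base,x0):
    f=lambda q:np.concatenate([np.subtract(proj(p,Rz(q[2])@base(np.array(model[k])/1000)+[q[0],q[1],0]),(u,v)) for k in keys for p,u,v in pairs[k]])
    r=least_squares(f,x0,x_scale=[.01,.01,.1]);return r.x,f(r.x)
ci,ri=solve({'handle':(0,0,56),'tonL':(-76,75,3),'tonR':(-76,-75,3),'frL':(75,80,24),'frR':(75,-80,24)},['handle','tonL','tonR','frL','frR'],lambda v:v,[.55,-.1,3.1])
print('cassette',ci,ri)
ii,rj=solve({'lipL':(-92,-100,18),'lipR':(-92,100,18),'wing':(110,0,56)},['lipL','lipR','wing'],lambda v:Ry@v+[0,0,.088],[.5,.2,3.1])
print('intake',ii,rj)
E
python3 fit.py
```

```text
handle [ 0.5692 -0.193   0.0533] [np.float64(0.0008167228263508589), np.float64(0.0008167228263508185)]
fr_pp [ 0.4823 -0.1275  0.0289] [np.float64(0.0015130465870009798), np.float64(0.0015130465870009414)]
rivL [0.4326 0.3025 0.1587] [np.float64(0.0004145205821309787), np.float64(0.0004145205821311796)]
rivR [0.4386 0.1328 0.1577] [np.float64(0.000872200025263324), np.float64(0.0008722000252633374)]
wing [0.4445 0.2189 0.1776] [np.float64(0.00065898488457818), np.float64(0.0006589848845782066)]
lipL [0.6161 0.3256 0.0724] [np.float64(6.386961346883919e-06), np.float64(6.386961346927256e-06)]
lipR [0.6235 0.1253 0.0711] [np.float64(0.0008714273034496821), np.float64(0.0008714273034496758)]
tonL [ 0.6327 -0.1065  0.0075] [np.float64(0.0004645760973843401), np.float64(0.00046457609738434643)]
tonR [ 0.6567 -0.2564  0.0064] [np.float64(0.001565534731664689), np.float64(0.0015655347316646125)]
frL [ 0.4823 -0.1275  0.0289] [np.float64(0.0015130465870009798), np.float64(0.0015130465870009414)]
frR [ 0.5109 -0.2845  0.0335] [np.float64(0.0008929184620228377), np.float64(0.0008929184620227784)]
cassette [ 0.5654 -0.194   0.0808] [  0.5319   0.8453  -0.1781  -1.4289   4.0601  35.1022  -7.7833 -36.7845
   4.0152  37.779   -5.4173 -41.0325  -4.8319 -35.8298   7.5199  39.173
  -4.2882 -31.8735   5.1585  36.9534]
intake [0.5272 0.2219 3.1812] [ 0.1268  0.3108 -0.2497  0.1401  0.1351  0.1479  0.3528  0.0572 -0.1921
 -0.528  -0.0736 -0.3155]
```

```bash
cat >> h.py <<'E'
def plan(tgt,turn=0.,n=8,start=None,g='G'):
    "rows: world target for the TCP, total turn (deg, tool z), from the measured pose"
    s=manip.state(); Rm=rot(s['tool_rot']); p=np.array(s['tool_pos']); d=(np.array(tgt)-p)/n/.03; o=[]
    for i in range(n):
        o.append('%s '%g+' '.join('%.2f'%v for v in Rm.T@d)+' %.2f'%(turn/n)); Rm=Rm@R.from_euler('z',turn/n,degrees=True).as_matrix()
    print('; '.join(o))
def st():
    s=manip.state(); Rm=rot(s['tool_rot']); z=Rm[:,2]
    print('t%.2f'%s['time'],'tcp',np.round(s['tool_pos'],4),'yawx %.3f'%np.arctan2(Rm[1,0],Rm[0,0]),'z',np.round(z,3),'q',np.round(s['joint_pos'],3),'F',np.round(s['contact_force'],1),'w %.3f'%(s['gripper_width']*85.4))
E
python3 -c "
from h import *
plan((.30,-.27,.23),-85.4)"
```

```text
G 0.95 -1.21 0.00 -10.68; G 1.15 -1.02 0.00 -10.68; G 1.32 -0.78 0.00 -10.68; G 1.45 -0.53 0.00 -10.68; G 1.52 -0.25 0.00 -10.68; G 1.54 0.04 0.00 -10.68; G 1.50 0.32 0.00 -10.68; G 1.42 0.59 0.00 -10.68
```

Call:
drive_tool(
  commands="85 0.75 -0.95 0 -10.7; 85 0.9 -0.8 0 -10.7; 85 1 -0.6 0 -10.7; 85 1 -0.4 0 -10.7; 85 1 -0.2 0 -10.7; 85 1 0 0 -10.7; 85 1 0.2 0 -10.7; 85 1 0.4 0 -10.7",
)

```text
time: 1.1
tool_pos: [0.2528, -0.3642, 0.2308]
tool_rot: [-0.0, 0.645, 0.764, 0.0]
contact_force: [0.1, -0.6, 0.3]
gripper_width: 0.999
```

```bash
python3 -c "
from h import *
st(); plan((.17,-.15,.23))"
```

```text
t1.10 tcp [ 0.2528 -0.3642  0.2308] yawx 1.740 z [-0.     0.001 -1.   ] q [-1.132 -0.406  2.016  0.     1.532 -1.301] F [ 0.1 -0.6  0.3] w 85.335
G 0.94 -0.19 0.00 0.00; G 0.94 -0.19 0.00 0.00; G 0.94 -0.19 0.00 0.00; G 0.94 -0.19 0.00 0.00; G 0.94 -0.19 0.00 0.00; G 0.94 -0.19 0.00 0.00; G 0.94 -0.19 0.00 0.00; G 0.94 -0.19 0.00 0.00
```

Call:
drive_tool(
  commands="85 0.95 -0.2 0 0; 85 0.95 -0.2 0 0; 85 0.95 -0.2 0 0; 85 0.95 -0.2 0 0; 85 0.95 -0.2 0 0; 85 0.95 -0.2 0 0; 85 0.95 -0.2 0 0; 85 0.95 -0.2 0 0",
)

```text
time: 2.1
tool_pos: [0.1928, -0.1704, 0.2328]
tool_rot: [-0.014, 0.648, 0.762, 0.001]
contact_force: [0.2, -0.5, -1.1]
gripper_width: 0.995
```

```bash
python3 -c "
from h import *
st(); plan((.569,-.193,.2),0,16)"
```

```text
t2.10 tcp [ 0.1928 -0.1704  0.2328] yawx 1.733 z [-0.02   0.019 -1.   ] q [-1.009 -1.01   2.348 -0.007  1.83  -1.172] F [ 0.2 -0.5 -1.1] w 85.002
G -0.17 0.77 0.05 0.00; G -0.17 0.77 0.05 0.00; G -0.17 0.77 0.05 0.00; G -0.17 0.77 0.05 0.00; G -0.17 0.77 0.05 0.00; G -0.17 0.77 0.05 0.00; G -0.17 0.77 0.05 0.00; G -0.17 0.77 0.05 0.00; G -0.17 0.77 0.05 0.00; G -0.17 0.77 0.05 0.00; G -0.17 0.77 0.05 0.00; G -0.17 0.77 0.05 0.00; G -0.17 0.77 0.05 0.00; G -0.17 0.77 0.05 0.00; G -0.17 0.77 0.05 0.00; G -0.17 0.77 0.05 0.00
```

Call:
drive_tool(
  commands="85 0 -0.8 0 0; 85 0 -0.8 0 0; 85 0 -0.8 0 0; 85 0 -0.8 0 0; 85 0 0.9 0 0; 85 0 0.9 0 0; 85 0 0.9 0 0; 85 0 0.9 0 0",
)

```text
time: 3.1
tool_pos: [0.23, -0.1998, 0.2359]
tool_rot: [-0.027, 0.647, 0.762, 0.003]
contact_force: [-0.1, 0.2, 0.5]
gripper_width: 0.993
```

```bash
python3 -c "
from h import *
st()"
```

```text
t3.10 tcp [ 0.23   -0.1998  0.2359] yawx 1.733 z [-0.036  0.04  -0.999] q [-0.955 -0.801  2.248 -0.007  1.748 -1.119] F [-0.1  0.2  0.5] w 84.816
```

Run:
```python
from h import *
from scipy.optimize import least_squares
st()
D=[([.1484,-.6065,.2301],[-1.45,.0533,1.6143,1.476]),([.2528,-.3642,.2308],[-1.132,-.406,2.016,1.532]),([.1928,-.1704,.2328],[-1.009,-1.01,2.348,1.83]),([.23,-.1998,.2359],[-.955,-.801,2.248,1.748])]
def fk(k,q):
    L1,L2,H,h,d,b=k;q1,q2,q3,q5=q;s=q2+q3;t=s+q5
    r=L1*np.sin(q2)+L2*np.sin(s)+h*np.sin(t)+b*np.cos(s);z=H+L1*np.cos(q2)+L2*np.cos(s)+h*np.cos(t)-b*np.sin(s)
    return [r*np.cos(q1)-d*np.sin(q1),r*np.sin(q1)+d*np.cos(q1),z]
f=lambda k:np.concatenate([np.subtract(fk(k,q),p) for p,q in D]+[[.001*(k[5]),.0003*(k[3]-.3)]])
r=least_squares(f,[.41,.6,.18,.3,.07,0]);print(r.x,np.abs(r.fun).max())
im,p=snap('scene','scene1');im2,p2=snap('top','top1')
print(proj(p2,[0,0,0]),proj(p2,[0,0,.3]),proj(p,[0,0,.3]))
a=cv2.resize(im[0:180,200:440],None,fx=2.2,fy=2.2);b=cv2.resize(im2[240:400,250:450],None,fx=2.475,fy=2.475)[:, :]
h=min(a.shape[0],b.shape[0]);c=np.hstack([a[:h,130:528],b[:h,:402]]);cv2.imwrite('pics/arm.png',c[:,:,::-1]);print(c.shape)
```

```text
t3.10 tcp [ 0.23   -0.1998  0.2359] yawx 1.733 z [-0.036  0.04  -0.999] q [-0.955 -0.801  2.248 -0.007  1.748 -1.119] F [-0.1  0.2  0.5] w 84.816
[0.42675661 0.60993018 0.23384738 0.27555949 0.07327327 0.09581439] 0.000949422484848389
(np.float64(324.92809315673895), np.float64(345.23164926424073)) (np.float64(325.546485959433), np.float64(361.0868358989835)) (np.float64(303.7305325254934), np.float64(46.460699718256905))
(396, 800, 3)
```

View pics/arm.png

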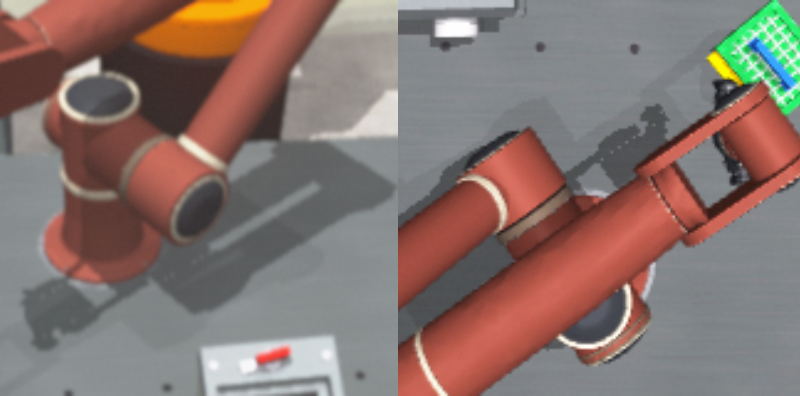

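```bash
python3 -c "
from h import *
plan((.569,-.193,.125),0,12)
Rm=rot(manip.state()['tool_rot']);print(Rm.T@[0,0,-.09]/.03)"
```

```text
G -0.15 0.94 0.27 0.00; G -0.15 0.94 0.27 0.00; G -0.15 0.94 0.27 0.00; G -0.15 0.94 0.27 0.00; G -0.15 0.94 0.27 0.00; G -0.15 0.94 0.27 0.00; G -0.15 0.94 0.27 0.00; G -0.15 0.94 0.27 0.00; G -0.15 0.94 0.27 0.00; G -0.15 0.94 0.27 0.00; G -0.15 0.94 0.27 0.00; G -0.15 0.94 0.27 0.00
[-0.14034794  0.08862086  2.99540461]
```

Call:
drive_tool(
  commands="60 -0.15 0.94 0.2 0; 60 -0.15 0.94 0.2 0; 60 -0.15 0.94 0.2 0; 60 -0.15 0.94 0.2 0; 60 -0.15 0.94 0.2 0; 60 -0.15 0.94 0.2 0; 60 -0.15 0.94 0.3 0; 60 -0.15 0.94 0.3 0",
)

```text
time: 4.2
tool_pos: [0.4558, -0.1973, 0.1738]
tool_rot: [-0.027, 0.647, 0.762, 0.003]
contact_force: [0.9, 0.4, 0.5]
gripper_width: 0.702
```

Call:
drive_tool(
  commands="60 -0.15 0.94 0.3 0; 60 -0.15 0.94 0.3 0; 60 -0.15 0.94 0.4 0; 60 -0.15 0.94 0.4 0; 60 0 0 0 0; 60 0 0 0 0; 60 0 0 0 0; 60 0 0 0 0",
)

```text
time: 5.2
tool_pos: [0.568, -0.1948, 0.1289]
tool_rot: [-0.026, 0.647, 0.762, 0.003]
contact_force: [0.6, 0.7, 1.0]
gripper_width: 0.703
```

```bash
python3 -c "
from h import *
st(); plan((.569,-.193,.035),0,5)"
```

```text
t5.20 tcp [ 0.568  -0.1948  0.1289] yawx 1.733 z [-0.035  0.039 -0.999] q [-0.463  0.108  1.731  0.02   1.352 -0.631] F [0.6 0.7 1. ] w 59.996
G -0.02 0.03 0.63 0.00; G -0.02 0.03 0.63 0.00; G -0.02 0.03 0.63 0.00; G -0.02 0.03 0.63 0.00; G -0.02 0.03 0.63 0.00
```

Call:
drive_tool(
  commands="60 0 0.03 0.63 0; 60 0 0.03 0.63 0; 60 0 0.03 0.63 0; 60 0 0.03 0.63 0; 60 0 0.03 0.6 0; 0 0 0 0 0; 0 0 0 0 0; 0 0 0 0 0",
)

```text
time: 6.2
tool_pos: [0.5703, -0.1905, 0.0363]
tool_rot: [-0.026, 0.647, 0.762, 0.004]
contact_force: [-2.5, 1.1, 3.7]
gripper_width: 0.152
```

```bash
python3 -c "
from h import *
st()"
```

```text
t6.20 tcp [ 0.5703 -0.1905  0.0363] yawx 1.733 z [-0.034  0.039 -0.999] q [-0.455  0.22   1.776  0.021  1.194 -0.627] F [-2.5  1.1  3.7] w 13.013
```

Call:
drive_tool(
  commands="0 0 0 -0.5 0; 0 0 0 -0.9 0; 0 0 0 -1 0; 0 0.6 -0.5 -0.9 0.8; 0 0.85 -0.7 -0.7 0.8; 0 0.85 -0.7 -0.6 0.8; 0 0.85 -0.7 -0.6 0.8; 0 0.85 -0.7 -0.6 0.8",
)

```text
time: 7.2
tool_pos: [0.4605, -0.0906, 0.2173]
tool_rot: [-0.027, 0.673, 0.739, 0.002]
contact_force: [-0.4, -0.0, -4.3]
gripper_width: 0.151
```

```bash
python3 -c "
from h import *
st(); plan((.25,.083,.36),3,8)"
```

```text
t7.20 tcp [ 0.4605 -0.0906  0.2173] yawx 1.663 z [-0.036  0.039 -0.999] q [-0.367 -0.293  1.954  0.024  1.529 -0.461] F [-0.4 -0.  -4.3] w 12.937
G 0.83 -0.82 -0.53 0.38; G 0.82 -0.83 -0.53 0.38; G 0.81 -0.84 -0.53 0.38; G 0.81 -0.84 -0.53 0.38; G 0.80 -0.85 -0.53 0.38; G 0.80 -0.85 -0.53 0.38; G 0.79 -0.86 -0.53 0.38; G 0.79 -0.86 -0.53 0.38
```

Call:
drive_tool(
  commands="0 0.83 -0.83 -0.53 0.4; 0 0.83 -0.83 -0.53 0.4; 0 0.83 -0.83 -0.53 0.4; 0 0.83 -0.83 -0.53 0.4; 0 0.83 -0.83 -0.53 0.4; 0 0.83 -0.83 -0.53 0.4; 0 0.8 -0.83 -0.53 0.4; 0 0.8 -0.83 -0.53 0.2",
)

```text
time: 8.2
tool_pos: [0.2529, 0.087, 0.359]
tool_rot: [-0.026, 0.693, 0.721, 0.002]
contact_force: [-0.2, 0.7, -4.8]
gripper_width: 0.156
```

```bash
cat >> h.py <<'E'
def geo():
    q=manip.state()['joint_pos'];print('s %.3f'%(q[1]+q[2]),'tilt %.3f'%(q[1]+q[2]+q[4]-np.pi))
E
python3 -c "
from h import *
st(); geo()"
```

```text
t8.20 tcp [0.2529 0.087  0.359 ] yawx 1.610 z [-0.035  0.04  -0.999] q [ 0.007 -0.915  2.101  0.044  1.99  -0.016] F [-0.2  0.7 -4.8] w 13.300
s 1.186 tilt 0.034
```

Call:
drive_tool(
  commands="0 0 -1 0 0; 0 0 -1 0 0; 0 0 -1 0 0; 0 0 -1 0 0; 0 0 -1 0 0; 0 0 -1 0 0; 0 0 -1 0 0; 0 0 -1 0 0",
)

```text
time: 9.2
tool_pos: [0.1353, 0.142, 0.4227]
tool_rot: [-0.04, 0.691, 0.721, -0.045]
contact_force: [0.9, 0.3, -4.3]
gripper_width: 0.15
```

```bash
python3 -c "
from h import *
st(); geo()"
```

```text
t9.20 tcp [0.1353 0.142  0.4227] yawx 1.614 z [-0.12  -0.009 -0.993] q [ 0.367 -1.01   2.034  0.044  2.233  0.35 ] F [ 0.9  0.3 -4.3] w 12.804
s 1.024 tilt 0.115
```

Call:
drive_tool(
  commands="0 -0.5 -0.8 0.8 0; 0 -0.5 -0.9 0.8 0; 0 -0.4 -1 0.8 0; 0 -0.4 -1 0.8 0; 0 -0.3 -1 0.7 0; 0 -0.2 -1 0.7 0; 0 -0.1 -1 0.7 0; 0 0 -1 0.6 0",
)

```text
time: 10.2
tool_pos: [-0.0018, 0.2073, 0.3521]
tool_rot: [-0.029, 0.685, 0.719, -0.112]
contact_force: [0.1, 0.5, -5.8]
gripper_width: 0.154
```

```bash
python3 -c "
from h import *
st(); geo()"
```

```text
t10.20 tcp [-0.0018  0.2073  0.3521] yawx 1.631 z [-0.194 -0.121 -0.973] q [ 1.051 -1.01   2.164  0.134  2.187  1.068] F [ 0.1  0.5 -5.8] w 13.153
s 1.154 tilt 0.200
```

```bash
python3 -c "
from h import *
plan((.2,.2,.36),0,8)"
```

```text
G -0.08 0.82 -0.19 0.00; G -0.08 0.82 -0.19 0.00; G -0.08 0.82 -0.19 0.00; G -0.08 0.82 -0.19 0.00; G -0.08 0.82 -0.19 0.00; G -0.08 0.82 -0.19 0.00; G -0.08 0.82 -0.19 0.00; G -0.08 0.82 -0.19 0.00
```

Call:
drive_tool(
  commands="0 0 0.95 -0.2 0; 0 -0.1 0.95 -0.2 0; 0 -0.3 0.95 -0.2 0; 0 -0.5 0.95 -0.2 0; 0 -0.7 0.9 -0.2 0; 0 -0.8 0.9 -0.2 0; 0 -1 0.9 -0.2 0; 0 -1 0.9 -0.2 0",
)

```text
time: 11.2
tool_pos: [0.2344, 0.0892, 0.3694]
tool_rot: [-0.03, 0.684, 0.72, -0.111]
contact_force: [-0.1, 0.7, -5.2]
gripper_width: 0.151
```

```bash
python3 -c "
from h import *
st(); geo();plan((.24,-.03,.36),0,5)"
```

```text
t11.20 tcp [0.2344 0.0892 0.3694] yawx 1.633 z [-0.195 -0.12  -0.973] q [ 0.163 -0.792  2.038 -0.101  2.108  0.07 ] F [-0.1  0.7 -5.2] w 12.862
s 1.246 tilt 0.212
G -0.78 0.02 0.15 0.00; G -0.78 0.02 0.15 0.00; G -0.78 0.02 0.15 0.00; G -0.78 0.02 0.15 0.00; G -0.78 0.02 0.15 0.00
```

Call:
drive_tool(
  commands="0 -0.95 -0.1 0.1 0; 0 -0.95 -0.2 0.1 0; 0 -0.95 -0.3 0.1 0; 0 -0.9 -0.4 0.1 0; 0 0.1 -1 0.4 0; 0 0.1 -1 0.4 0; 0 0.1 -1 0.4 0; 0 0.1 -1 0.4 0",
)

```text
time: 12.2
tool_pos: [0.1685, -0.0166, 0.3826]
tool_rot: [-0.05, 0.683, 0.717, -0.131]
contact_force: [-0.3, 0.9, -4.1]
gripper_width: 0.152
```

```bash
python3 -c "
from h import *
st(); geo();s=manip.state();Rm=rot(s['tool_rot']);p=np.array(s['tool_pos']);print(Rm.T@[-p[0],-p[1],0]/np.hypot(*p[:2]))"
```

```text
t12.20 tcp [ 0.1685 -0.0166  0.3826] yawx 1.633 z [-0.251 -0.12  -0.96 ] q [-0.244 -1.01   2.119 -0.228  2.24  -0.416] F [-0.3  0.9 -4.1] w 13.022
s 1.109 tilt 0.207
[ 0.15901142 -0.95811355  0.23818856]
```

```bash
python3 -c "
from h import *
plan((.2,-.14,.36),0,5)
Rm=rot(manip.state()['tool_rot']);print(Rm.T@[-.836,.549,-.35], Rm.T@[0,0,-1.])"
```

```text
G -0.81 0.21 0.19 0.00; G -0.81 0.21 0.19 0.00; G -0.81 0.21 0.19 0.00; G -0.81 0.21 0.19 0.00; G -0.81 0.21 0.19 0.00
[ 0.63447139 -0.69970992  0.48025939] [0.10763207 0.25664339 0.96049441]
```

Call:
drive_tool(
  commands="0 -0.9 0.22 0.19 0; 0 -0.9 0.22 0.19 0; 0 -0.9 0.22 0.19 0; 0 -0.9 0.2 0.19 0; 0 0.5 -1 0.5 0; 0 0.7 -1 0.5 0; 0 0.7 -1 0.5 0; 0 0.7 -1 0.5 0",
)

```text
time: 13.2
tool_pos: [0.1535, -0.0849, 0.359]
tool_rot: [-0.079, 0.683, 0.712, -0.144]
contact_force: [0.3, 0.2, -5.1]
gripper_width: 0.152
```

```bash
python3 -c "
from h import *
st(); geo();s=manip.state();Rm=rot(s['tool_rot']);p=np.array(s['tool_pos']);print(Rm.T@[-p[0],-p[1],0]/np.hypot(*p[:2]))"
```

```text
t13.20 tcp [ 0.1535 -0.0849  0.359 ] yawx 1.627 z [-0.31  -0.097 -0.946] q [-0.541 -1.01   2.165 -0.302  2.188 -0.734] F [ 0.3  0.2 -5.1] w 13.008
s 1.156 tilt 0.202
[ 0.53013868 -0.81770863  0.22428902]
```

Call:
drive_tool(
  commands="0 0.55 -1 0.4 0; 0 0.55 -1 0.4 0; 0 0.55 -1 0.4 0; 0 0.6 -1 0.4 0; 0 0.6 -1 0.4 0; 0 0.6 -1 0.4 0; 0 0.6 -1 0.4 0; 0 0.6 -1 0.4 0",
)

```text
time: 14.2
tool_pos: [0.1075, 0.0327, 0.4145]
tool_rot: [-0.13, 0.678, 0.7, -0.184]
contact_force: [-0.0, -0.6, -4.8]
gripper_width: 0.15
```

```bash
cat >> h.py <<'E'
def cass():
    "cassette points in world if rigid with tool: origin 29 mm beyond TCP, x = -tool y, z = -tool z"
    s=manip.state();Rm=rot(s['tool_rot']);p=np.array(s['tool_pos']);C=np.c_[-Rm[:,1],-Rm[:,0],-Rm[:,2]];o=p+Rm[:,2]*.029
    return o,C
E
python3 -c "
from h import *
np.set_printoptions(precision=3,suppress=True)
st(); geo();s=manip.state();Rm=rot(s['tool_rot']);p=np.array(s['tool_pos']);print(Rm.T@[-p[0],-p[1],0]/np.hypot(*p[:2]))
o,C=cass();print([o+C@np.array(v) for v in [(.075,.08,0),(.075,-.08,0),(-.076,.075,0),(-.076,-.075,0)]])
im,_=snap('scene','s2');cv2.imwrite('pics/s2c.png',cv2.resize(im[0:200,180:440],None,fx=3,fy=3)[:,:,::-1])"
```

```text
t14.20 tcp [0.107 0.033 0.414] yawx 1.619 z [-0.431 -0.082 -0.898] q [-0.082 -1.01   2.094 -0.195  2.489 -0.244] F [-0.  -0.6 -4.8] w 12.827
s 1.084 tilt 0.431
[-0.244 -0.866  0.437]
[array([ 0.031, -0.05 ,  0.426]), array([0.024, 0.109, 0.416]), array([ 0.167, -0.043,  0.361]), array([0.16 , 0.106, 0.35 ])]
```

View pics/s2c.png

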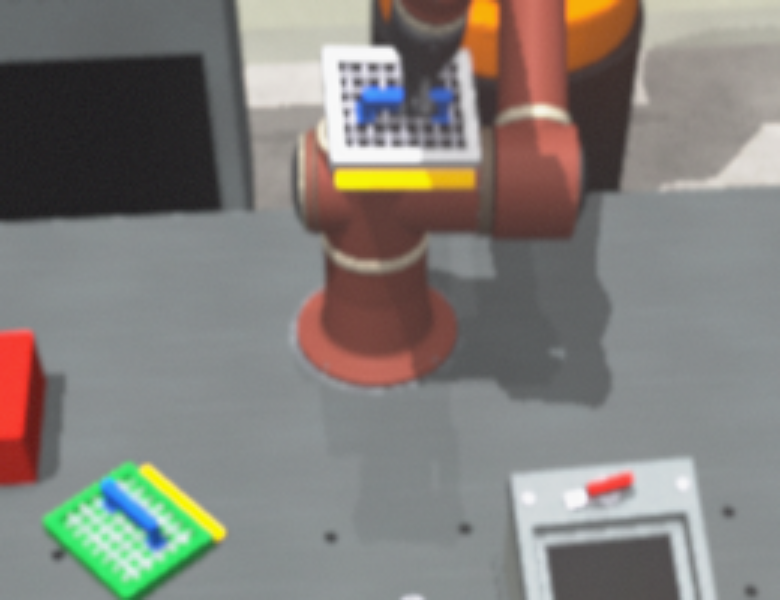

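```bash
python3 -c "
from h import *
plan((.19,-.12,.40),0,5)
Rm=rot(manip.state()['tool_rot']);print(Rm.T@[-.84,.53,-.35], Rm.T@[0,0,-1.])"
```

```text
G -1.04 0.53 -0.06 0.00; G -1.04 0.53 -0.06 0.00; G -1.04 0.53 -0.06 0.00; G -1.04 0.53 -0.06 0.00; G -1.04 0.53 -0.06 0.00
[ 0.59494423 -0.59570588  0.63259455] [0.06697433 0.43360629 0.89861005]
```

Call:
drive_tool(
  commands="0 -1 0.55 -0.05 0; 0 -1 0.55 -0.05 0; 0 -1 0.5 -0.05 0; 0 -1 0.4 0 0; 0 -1 0.2 0 0; 0 0.45 -0.95 0.8 0; 0 0.45 -0.95 0.8 0; 0 0.45 -0.95 0.8 0",
)

```text
time: 15.25
tool_pos: [0.1066, -0.0957, 0.3801]
tool_rot: [-0.143, 0.677, 0.697, -0.188]
contact_force: [-0.7, -1.4, -3.9]
gripper_width: 0.148
```

```bash
python3 -c "
from h import *
st(); geo();s=manip.state();Rm=rot(s['tool_rot']);p=np.array(s['tool_pos']);print(Rm.T@[-p[0],-p[1],0]/np.hypot(*p[:2]))"
```

```text
t15.25 tcp [ 0.1066 -0.0957  0.3801] yawx 1.613 z [-0.454 -0.069 -0.888] q [-0.623 -1.01   2.157 -0.444  2.298 -0.9  ] F [-0.7 -1.4 -3.9] w 12.667
s 1.147 tilt 0.303
[ 0.69817086 -0.65374189  0.29185439]
```

Call:
drive_tool(
  commands="0 0.6 -0.85 0.6 0; 0 0.6 -0.85 0.6 0; 0 0.6 -0.85 0.6 0; 0 0.6 -0.85 0.6 0; 0 0.55 -0.85 0.6 0; 0 0.5 -0.85 0.6 0; 0 0.4 -0.85 0.6 0; 0 0.3 -0.85 0.6 0",
)

```text
time: 16.25
tool_pos: [0.083, -0.0195, 0.4211]
tool_rot: [-0.194, 0.67, 0.683, -0.217]
contact_force: [0.1, -0.2, -4.6]
gripper_width: 0.15
```

```bash
python3 -c "
from h import *
st(); geo();s=manip.state();Rm=rot(s['tool_rot']);p=np.array(s['tool_pos']);print(Rm.T@[-p[0],-p[1],0]/np.hypot(*p[:2]))
plan((.38,.2,.40),0,11)"
```

```text
t16.25 tcp [ 0.083  -0.0195  0.4211] yawx 1.598 z [-0.556 -0.037 -0.83 ] q [-0.354 -1.01   2.115 -0.417  2.545 -0.66 ] F [ 0.1 -0.2 -4.6] w 12.796
s 1.105 tilt 0.509
[ 0.25431622 -0.80704655  0.53291568]
G 0.64 0.79 -0.47 0.00; G 0.64 0.79 -0.47 0.00; G 0.64 0.79 -0.47 0.00; G 0.64 0.79 -0.47 0.00; G 0.64 0.79 -0.47 0.00; G 0.64 0.79 -0.47 0.00; G 0.64 0.79 -0.47 0.00; G 0.64 0.79 -0.47 0.00; G 0.64 0.79 -0.47 0.00; G 0.64 0.79 -0.47 0.00; G 0.64 0.79 -0.47 0.00
```

```bash
cat >> h.py <<'E'
a=.384; S=R.from_euler('z',3.1812).as_matrix()@np.array([[np.cos(a),0,-np.sin(a)],[0,1,0],[np.sin(a),0,np.cos(a)]]); S0=np.array([.5272,.2219,.088])
def seat(X): return S.T@(np.asarray(X)-S0)
def tcp_for_tip(t,dy=0):
    "TCP that puts the tongue point at seat coordinates t (m), orientation as it stands"
    o,C=cass(); tip=o+C@np.array([-.076,dy,0]); return np.array(manip.state()['tool_pos'])+S0+S@np.array(t)-tip
E
python3 -c "
from h import *
np.set_printoptions(precision=3,suppress=True)
o,C=cass();print(S.T@C)
print('rot (seat) of cassette',R.from_matrix(S.T@C).as_rotvec())
T=tcp_for_tip((-.045,0,.06));print(T)
plan(T,0,16)"
```

```text
[[ 0.978  0.022 -0.205]
 [-0.025  1.    -0.015]
 [ 0.205  0.02   0.979]]
rot (seat) of cassette [ 0.018 -0.207 -0.024]
[0.544 0.225 0.193]
G 0.50 1.07 -0.16 0.00; G 0.50 1.07 -0.16 0.00; G 0.50 1.07 -0.16 0.00; G 0.50 1.07 -0.16 0.00; G 0.50 1.07 -0.16 0.00; G 0.50 1.07 -0.16 0.00; G 0.50 1.07 -0.16 0.00; G 0.50 1.07 -0.16 0.00; G 0.50 1.07 -0.16 0.00; G 0.50 1.07 -0.16 0.00; G 0.50 1.07 -0.16 0.00; G 0.50 1.07 -0.16 0.00; G 0.50 1.07 -0.16 0.00; G 0.50 1.07 -0.16 0.00; G 0.50 1.07 -0.16 0.00; G 0.50 1.07 -0.16 0.00
```

```bash
python3 -c "
from h import *
plan((.53,.225,.34),0,16)"
```

```text
G 0.49 0.87 -0.40 0.00; G 0.49 0.87 -0.40 0.00; G 0.49 0.87 -0.40 0.00; G 0.49 0.87 -0.40 0.00; G 0.49 0.87 -0.40 0.00; G 0.49 0.87 -0.40 0.00; G 0.49 0.87 -0.40 0.00; G 0.49 0.87 -0.40 0.00; G 0.49 0.87 -0.40 0.00; G 0.49 0.87 -0.40 0.00; G 0.49 0.87 -0.40 0.00; G 0.49 0.87 -0.40 0.00; G 0.49 0.87 -0.40 0.00; G 0.49 0.87 -0.40 0.00; G 0.49 0.87 -0.40 0.00; G 0.49 0.87 -0.40 0.00
```

Call:
drive_tool(
  commands="0 0.4 0.8 -0.45 0; 0 0.5 0.9 -0.5 0; 0 0.5 0.9 -0.5 0; 0 0.5 0.9 -0.45 0; 0 0.5 0.9 -0.4 0; 0 0.5 0.9 -0.4 0; 0 0.5 0.9 -0.4 0; 0 0.5 0.9 -0.4 0",
)

```text
time: 17.25
tool_pos: [0.3166, 0.1029, 0.3859]
tool_rot: [-0.194, 0.67, 0.682, -0.218]
contact_force: [-0.5, -1.4, -4.6]
gripper_width: 0.152
```

Call:
drive_tool(
  commands="0 0.5 0.9 -0.4 0; 0 0.5 0.9 -0.4 0; 0 0.5 0.9 -0.4 0; 0 0.5 0.9 -0.35 0; 0 0.5 0.9 -0.3 0; 0 0.5 0.9 -0.3 0; 0 0.4 0.9 -0.2 0; 0 0.2 0.5 -0.1 0",
)

```text
time: 18.25
tool_pos: [0.5242, 0.215, 0.3291]
tool_rot: [-0.194, 0.67, 0.682, -0.218]
contact_force: [-0.2, 0.1, -4.4]
gripper_width: 0.154
```

```bash
python3 -c "
from h import *
st(); geo()
plan(tcp_for_tip((-.045,0,.05)),0,6)"
```

```text
t18.25 tcp [0.5242 0.215  0.3291] yawx 1.597 z [-0.557 -0.038 -0.829] q [0.217 0.241 1.322 0.1   2.164 0.229] F [-0.2  0.1 -4.4] w 13.121
s 1.563 tilt 0.585
G 0.08 0.53 0.62 0.00; G 0.08 0.53 0.62 0.00; G 0.08 0.53 0.62 0.00; G 0.08 0.53 0.62 0.00; G 0.08 0.53 0.62 0.00; G 0.08 0.53 0.62 0.00
```

Call:
drive_tool(
  commands="0 0.1 0.53 0.6 0; 0 0.1 0.53 0.6 0; 0 0.1 0.53 0.6 0; 0 0.1 0.53 0.6 0; 0 0.1 0.53 0.6 0; 0 0 0.3 0.4 0; 0 0 0 0 0; 0 0 0 0 0",
)

```text
time: 19.25
tool_pos: [0.54, 0.2263, 0.1975]
tool_rot: [-0.194, 0.67, 0.683, -0.216]
contact_force: [0.2, 0.3, -4.2]
gripper_width: 0.148
```

```bash
python3 -c "
from h import *
np.set_printoptions(precision=4,suppress=True)
st()
im,p=snap('scene','s3');im2,p2=snap('top','t3')
o,C=cass()
for n,v in dict(tL=(-.076,-.075,.003),tR=(-.076,.075,.003),fpp=(.075,.08,.024),fpm=(.075,-.08,.024),h=(0,0,.06)).items():
    X=o+C@np.array(v);print(n,seat(X)*1000,'scene crop',(np.array(proj(p,X))-[320,130])*6,'top crop',(np.array(proj(p2,X))-[235,185])*6)
cv2.imwrite('pics/s3c.png',cv2.resize(im[130:230,320:450],None,fx=6,fy=6,interpolation=cv2.INTER_CUBIC)[:,:,::-1])
cv2.imwrite('pics/t3c.png',cv2.resize(im2[185:270,235:315],None,fx=6,fy=6,interpolation=cv2.INTER_CUBIC)[:,:,::-1])"
```

```text
t19.25 tcp [0.54   0.2263 0.1975] yawx 1.597 z [-0.555 -0.036 -0.831] q [0.226 0.357 1.401 0.097 1.965 0.219] F [ 0.2  0.3 -4.2] w 12.636
tL [-41.8272 -76.6468  64.6429] scene crop [571.0173 444.344 ] top crop [99.2067 75.9636]
tR [-38.492   73.2906  67.412 ] scene crop [284.8801 466.024 ] top crop [325.3772  72.8009]
fpp [105.1839  74.1508 118.6321] scene crop [258.5349 167.2962] top crop [318.0011 232.2167]
fpm [101.6264 -85.7824 115.6784] scene crop [566.8394 147.1449] top crop [ 60.4226 235.5158]
h [ 22.6815  -4.3908 137.2218] scene crop [443.5253 297.1291] top crop [192.4428 104.4089]
```

View pics/s3c.png

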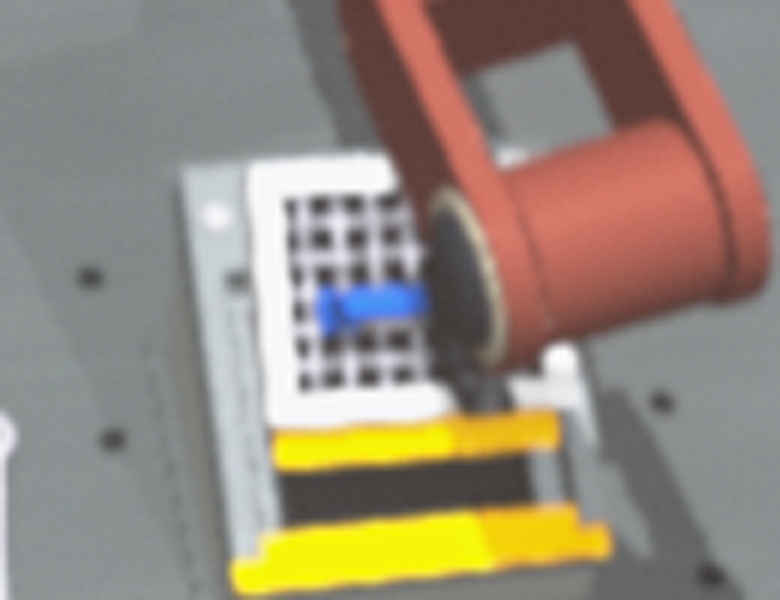

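```bash
cat >> h.py <<'E'
def sv(dx,dy,dz):
    "seat-frame shift in mm -> tool units of 30 mm"
    v=rot(manip.state()['tool_rot']).T@S@np.array([dx,dy,dz])/30; print((dx,dy,dz),'->',np.round(v,3))
E
python3 -c "
from h import *
sv(-16,-1.5,-49);sv(-2,0,-10);sv(-10,0,0);sv(0,0,-10);sv(0,10,0)"
```

```text
(-16, -1.5, -49) -> [0.092 0.851 1.49 ]
(-2, 0, -10) -> [0.008 0.133 0.313]
(-10, 0, 0) -> [ 0.007  0.326 -0.068]
(0, 0, -10) -> [0.006 0.067 0.326]
(0, 10, 0) -> [-0.333  0.009  0.005]
```

Call:
drive_tool(
  commands="0 0.015 0.14 0.25 -1; 0 0.015 0.14 0.25 0; 0 0.015 0.14 0.25 0; 0 0.015 0.14 0.25 0; 0 0.015 0.14 0.25 0; 0 0.015 0.14 0.24 0; 0 0 0 0 0; 0 0 0 0 0",
)

```text
time: 20.35
tool_pos: [0.5353, 0.2278, 0.145]
tool_rot: [-0.196, 0.664, 0.688, -0.216]
contact_force: [-0.4, -1.0, -4.3]
gripper_width: 0.142
```

```bash
python3 -c "
from h import *
np.set_printoptions(precision=4,suppress=True)
st()
im,p=snap('scene','s4')
o,C=cass()
for n,v in dict(tL=(-.076,-.075,0.),tR=(-.076,.075,0.)).items():
    X=o+C@np.array(v);print(n,seat(X)*1000,'scene crop',(np.array(proj(p,X))-[320,180])*8)
print('lipedge',[(np.array(proj(p,S0+S@np.array(v)))-[320,180])*8 for v in[(-.064,.1,.018),(-.064,-.1,.018)]])
cv2.imwrite('pics/s4c.png',cv2.resize(im[180:235,340:435],None,fx=8,fy=8,interpolation=cv2.INTER_CUBIC)[:,:,::-1])"
```

```text
t20.35 tcp [0.5353 0.2278 0.145 ] yawx 1.611 z [-0.556 -0.036 -0.83 ] q [0.23  0.396 1.444 0.096 1.886 0.197] F [-0.4 -1.  -4.3] w 12.088
tL [-55.1732 -79.5734  10.9704] scene crop [740.4983 256.7955]
tR [-54.3837  70.4061  13.318 ] scene crop [371.7907 291.8828]
lipedge [array([302.9776, 320.7139]), array([798.5857, 269.0804])]
```

View pics/s4c.png

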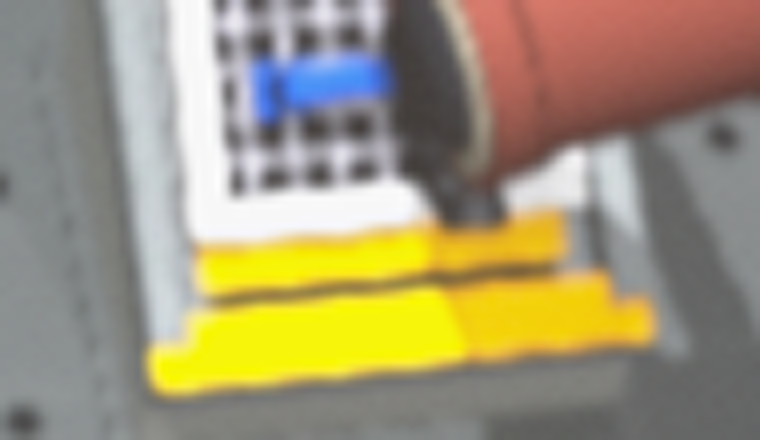

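Call:
drive_tool(
  commands="0 0 0.04 0.09 0; 0 0 0.04 0.09 0; 0 0 0.03 0.08 0; 0 0 0.11 -0.024 0; 0 0 0.11 -0.024 0; 0 0 0.11 -0.024 0; 0 0 0.1 -0.02 0; 0 0 0 0 0",
)

```text
time: 21.4
tool_pos: [0.5478, 0.2289, 0.1351]
tool_rot: [-0.196, 0.664, 0.689, -0.213]
contact_force: [0.5, -0.5, 5.6]
gripper_width: 0.152
```

```bash
python3 -c "
from h import *
np.set_printoptions(precision=4,suppress=True)
st()
im,p=snap('scene','s5')
o,C=cass()
for n,v in dict(tL=(-.076,-.075,0.),tR=(-.076,.075,0.)).items():
    X=o+C@np.array(v);print(n,seat(X)*1000)
cv2.imwrite('pics/s5c.png',cv2.resize(im[165:235,345:435],None,fx=8,fy=8,interpolation=cv2.INTER_CUBIC)[:,:,::-1])"
```

```text
t21.40 tcp [0.5478 0.2289 0.1351] yawx 1.611 z [-0.553 -0.033 -0.833] q [0.227 0.428 1.418 0.096 1.874 0.192] F [ 0.5 -0.5  5.6] w 12.965
tL [-70.5902 -80.3255   6.8326]
tR [-69.9701  69.6612   8.7314]
```

View pics/s5c.png

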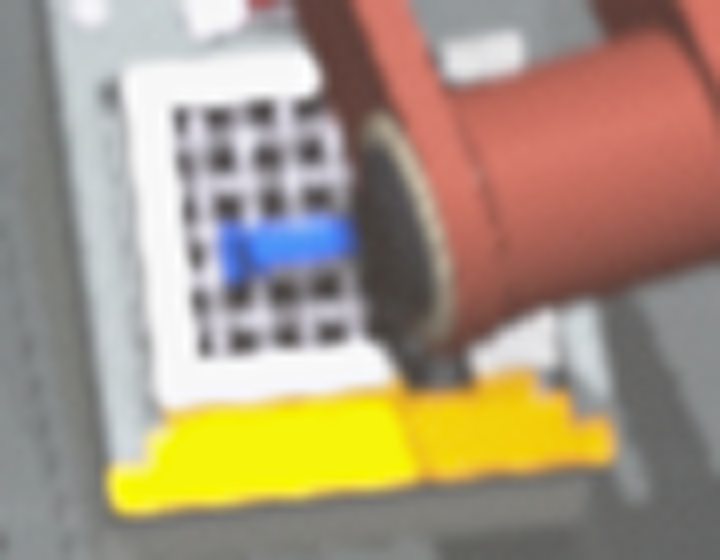

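Call:
drive_tool(
  commands="0 0 0.045 -0.01 0; 0 0 0.045 -0.01 0; 0 0 0.045 -0.01 0; 0 0 0 0 0; 0 0 0 0 0; 0 0 -0.027 0.047 0; 0 0 -0.027 0.047 0; 0 0 -0.027 0.047 0",
)

```text
time: 22.45
tool_pos: [0.5484, 0.2281, 0.132]
tool_rot: [-0.194, 0.665, 0.689, -0.212]
contact_force: [4.0, -2.2, 6.8]
gripper_width: 0.151
```

```bash
python3 -c "
from h import *
st();s=manip.state();print(np.round(S.T@np.array(s['contact_force']),1),np.round(seat(s['tool_pos'])*1000,1))"
```

```text
t22.45 tcp [0.5484 0.2281 0.132 ] yawx 1.611 z [-0.55  -0.034 -0.835] q [0.226 0.43  1.42  0.094 1.867 0.192] F [ 4.  -2.2  6.8] w 12.912
[-1.   2.4  7.7] [-3.4 -5.4 48.9]
```

Call:
drive_tool(
  commands="0 0 -0.018 0.035 0; 0 0 -0.018 0.035 0; 0 0 -0.018 0.035 0; 0 0 -0.018 0.035 0; 0 0 -0.018 0.035 0; 0 0 -0.018 0.035 0; 0 0 -0.018 0.035 0; 0 0 -0.018 0.035 0",
)

```text
time: 23.45
tool_pos: [0.5447, 0.2281, 0.1299]
tool_rot: [-0.19, 0.667, 0.69, -0.207]
contact_force: [12.9, -2.1, 12.4]
gripper_width: 0.147
```

```bash
python3 -c "
from h import *
st();s=manip.state();print(np.round(S.T@np.array(s['contact_force']),1),np.round(seat(s['tool_pos'])*1000,1))"
```

```text
t23.45 tcp [0.5447 0.2281 0.1299] yawx 1.609 z [-0.539 -0.032 -0.842] q [0.227 0.416 1.439 0.094 1.849 0.193] F [12.9 -2.1 12.4] w 12.522
[-7.2  2.6 16.3] [-0.7 -5.5 45.5]
```

Call:
drive_tool(
  commands="0 0 -0.02 0.04 0; 0 0 -0.02 0.04 0; 0 0 -0.02 0.04 0; 0 0 -0.02 0.04 0; 0 0 -0.02 0.04 0; 0 0 -0.01 0.03 0; 0 0 -0.01 0.03 0; 0 0 -0.01 0.03 0",
)

```text
time: 24.45
tool_pos: [0.5393, 0.2278, 0.1268]
tool_rot: [-0.188, 0.668, 0.691, -0.205]
contact_force: [16.2, -1.4, 16.9]
gripper_width: 0.151
```

```bash
python3 -c "
from h import *
st();s=manip.state();print(np.round(S.T@np.array(s['contact_force']),1),np.round(seat(s['tool_pos'])*1000,1),np.round(s['ft_torque'],2))"
```

```text
t24.45 tcp [0.5393 0.2278 0.1268] yawx 1.609 z [-0.533 -0.032 -0.846] q [0.229 0.403 1.459 0.093 1.834 0.194] F [16.2 -1.4 16.9] w 12.919
[-8.6  2.1 21.7] [ 3.1 -5.4 40.6] [-0.17 -3.32  0.  ]
```

Call:
drive_tool(
  commands="0 0 -0.015 0.035 0; 0 0 -0.015 0.035 0; 0 0 -0.015 0.035 0; 0 0 -0.015 0.035 0; 0 0 -0.01 0.03 0; 0 0 -0.01 0.03 0; 0 0 0 0 0; 0 0 0 0 0",
)

```text
time: 25.45
tool_pos: [0.5377, 0.2277, 0.1256]
tool_rot: [-0.185, 0.669, 0.692, -0.201]
contact_force: [22.7, -1.1, 21.9]
gripper_width: 0.153
```

```bash
python3 -c "
from h import *
np.set_printoptions(precision=4,suppress=True)
st();s=manip.state();print(np.round(S.T@np.array(s['contact_force']),1),np.round(seat(s['tool_pos'])*1000,1))
im,p=snap('scene','s6')
for n,v in dict(fpp=(.075,.08,.024),fpm=(.075,-.08,.024),fmp=(-.056,.08,.024),fmm=(-.056,-.08,.024)).items(): print(n,(np.array(proj(p,S0+S@(np.array(v)+[.003,0,0])))-[345,145])*7)
cv2.imwrite('pics/s6c.png',cv2.resize(im[145:230,345:435],None,fx=7,fy=7,interpolation=cv2.INTER_CUBIC)[:,:,::-1])"
```

```text
t25.45 tcp [0.5377 0.2277 0.1256] yawx 1.608 z [-0.524 -0.031 -0.851] q [0.23  0.395 1.47  0.093 1.822 0.194] F [22.7 -1.1 21.9] w 13.071
[-12.8   2.   28.8] [ 4.2 -5.4 38.9]
fpp [ 92.6082 216.937 ]
fpm [433.376  184.1541]
fmp [132.4456 494.3688]
fmm [480.0945 458.3917]
```

View pics/s6c.png

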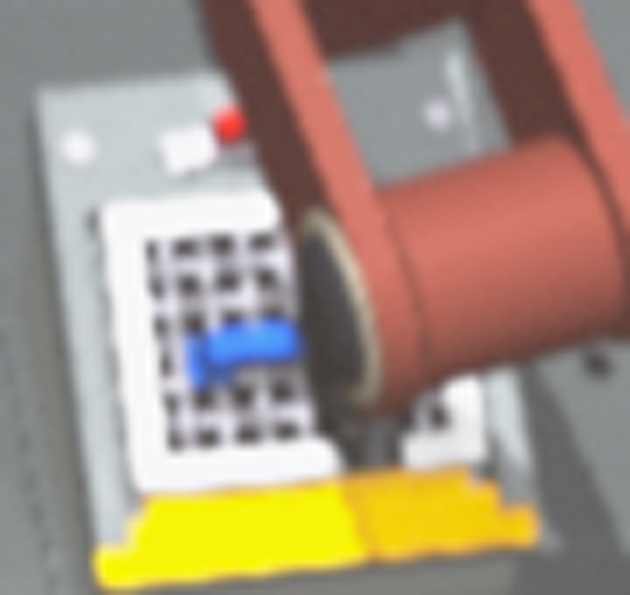

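Call:
drive_tool(
  commands="0 0 0.03 -0.005 0; 0 0 0.03 -0.005 0; 0 0 0.03 0 0; 0 0 0.03 0 0; 0 0 0.01 0.025 0; 0 0 0.01 0.025 0; 0 0 0 0 0; 0 0 0 0 0",
)

```text
time: 26.5
tool_pos: [0.5378, 0.2277, 0.1256]
tool_rot: [-0.188, 0.667, 0.691, -0.205]
contact_force: [11.0, -4.2, 35.4]
gripper_width: 0.154
```

```bash
python3 -c "
from h import *
st();s=manip.state();print(np.round(S.T@np.array(s['contact_force']),1),np.round(seat(s['tool_pos'])*1000,1))"
```

```text
t26.50 tcp [0.5378 0.2277 0.1256] yawx 1.609 z [-0.532 -0.032 -0.846] q [0.23  0.401 1.464 0.093 1.831 0.193] F [11.  -4.2 35.4] w 13.126
[ 3.3  4.7 36.9] [ 4.1 -5.4 38.9]
```

```bash
python3 -c "
from h import *
np.set_printoptions(precision=1,suppress=True)
p=load('s6')
f=lambda v:(np.array(proj(p,S0+S@(np.array(v)/1000)))-[345,145])*7
for d in (0,.05,.1):
  for y in (0,-4):
    c,s=np.cos(d),np.sin(d); g=lambda X,Y,Z:f((-74+(X+76)*c-Z*s,y+Y,(X+76)*s+Z*c))
    print(d,y,'UL',g(75,80,24),'LL',g(-56,80,24),'LR',g(-56,-80,24),'hL',g(0,47,60))
print('lip',f((-92,100,18)),f((-92,-100,18)),'rivet?',f((105,85,24)),'deck',f((80,85,24)),f((140,110,24)))"
```

```text
0 0 UL [ 92.9 219. ] LL [132.8 496.5] LR [480.5 460.5] hL [200.2 348.4]
0 -4 UL [101.5 218.2] LL [141.5 495.6] LR [489.1 459.6] hL [209.1 347.5]
0.05 0 UL [ 95.5 216.9] LL [133.5 498.7] LR [481.4 462.7] hL [202.6 352.9]
0.05 -4 UL [104.2 216.1] LL [142.2 497.8] LR [490.1 461.8] hL [211.5 352. ]
0.1 0 UL [ 98.3 215.7] LL [134.1 501. ] LR [482.4 464.9] hL [205.1 357.9]
0.1 -4 UL [107.  214.9] LL [142.9 500.1] LR [491. 464.] hL [214. 357.]
lip [ 98.6 586.6] [534.2 540.5] rivet? [ 73.9 162.2] deck [ 81.3 213.8] [10.4 95.6]
```

Call:
drive_tool(
  commands="0 0 -0.016 -0.08 0; 0 0 -0.016 -0.08 0; 0 0 0.05 -0.01 0; 0 0 0.05 -0.01 0; 0 0 0.05 -0.01 0; 0 0 0 0 0; 0 0 0 0 0; 0 0 0 0 0",
)

```text
time: 27.5
tool_pos: [0.5405, 0.2278, 0.1273]
tool_rot: [-0.191, 0.666, 0.69, -0.208]
contact_force: [4.2, -4.3, 33.8]
gripper_width: 0.15
```

```bash
python3 -c "
from h import *
st();s=manip.state();print(np.round(S.T@np.array(s['contact_force']),1),np.round(seat(s['tool_pos'])*1000,1))"
```

```text
t27.50 tcp [0.5405 0.2278 0.1273] yawx 1.610 z [-0.541 -0.033 -0.841] q [0.229 0.411 1.45  0.094 1.845 0.193] F [ 4.2 -4.3 33.8] w 12.783
[ 8.9  4.5 32.8] [ 2.2 -5.4 41.5]
```

Call:
drive_tool(
  commands="0 0 -0.02 -0.06 0; 0 0 -0.02 -0.06 0; 0 0 -0.02 -0.06 0; 0 0 -0.02 -0.06 0; 0 0 0 0 0; 0 0 0 0 0; 0 0 0 0 0; 0 0 0 0 0",
)

```text
time: 28.5
tool_pos: [0.5419, 0.2279, 0.1284]
tool_rot: [-0.19, 0.667, 0.69, -0.208]
contact_force: [8.5, -1.3, 13.9]
gripper_width: 0.148
```

```bash
python3 -c "
from h import *
st();s=manip.state();print(np.round(S.T@np.array(s['contact_force']),1),np.round(seat(s['tool_pos'])*1000,1));sv(10,0,0);sv(0,0,-10)"
```

```text
t28.50 tcp [0.5419 0.2279 0.1284] yawx 1.609 z [-0.54  -0.033 -0.841] q [0.228 0.413 1.447 0.094 1.847 0.193] F [ 8.5 -1.3 13.9] w 12.646
[-2.6  1.6 16.1] [ 1.3 -5.4 43. ]
(10, 0, 0) -> [-0.002 -0.327  0.062]
(0, 0, -10) -> [0.004 0.062 0.327]
```

Call:
drive_tool(
  commands="0 0 -0.01 -0.05 0; 0 0 -0.01 -0.05 0; 0 0 -0.01 -0.05 0; 6 0 0 0 0; 10 0 0 0 0; 11 0 0 0 0; 12 0 0 0 0; 12.5 0 0 0 0",
)

```text
time: 29.5
tool_pos: [0.5423, 0.2279, 0.1298]
tool_rot: [-0.191, 0.666, 0.69, -0.209]
contact_force: [11.1, -0.6, 5.5]
gripper_width: 0.146
```

```bash
python3 -c "
from h import *
st();s=manip.state();print(np.round(S.T@np.array(s['contact_force']),1),np.round(seat(s['tool_pos'])*1000,1))"
```

```text
t29.50 tcp [0.5423 0.2279 0.1298] yawx 1.609 z [-0.542 -0.033 -0.839] q [0.228 0.414 1.443 0.094 1.852 0.194] F [11.1 -0.6  5.5] w 12.470
[-8.2  1.   9.2] [ 1.4 -5.4 44.5]
```

Call:
drive_tool(
  commands="12.7 0 0 0 0; 12.9 0 0 0 0; 13.1 0 0 0 0; 13.3 0 0 0 0; 13.5 0 0 0 0; 13.7 0 0 0 0; 13.9 0 0 0 0; 14 0 0 0 0",
)

```text
time: 30.5
tool_pos: [0.5413, 0.2278, 0.1291]
tool_rot: [-0.192, 0.666, 0.689, -0.21]
contact_force: [9.4, -0.4, 3.0]
gripper_width: 0.169
```

```bash
python3 -c "
from h import *
st();s=manip.state();print(np.round(S.T@np.array(s['contact_force']),1),np.round(seat(s['tool_pos'])*1000,1))"
```

```text
t30.50 tcp [0.5413 0.2278 0.1291] yawx 1.610 z [-0.545 -0.034 -0.838] q [0.228 0.415 1.444 0.094 1.853 0.193] F [ 9.4 -0.4  3. ] w 14.473
[-7.6  0.8  6.3] [ 2.1 -5.4 43.5]
```

Call:
drive_tool(
  commands="14.3 0 -0.008 0.018 0; 14.6 0 -0.008 0.018 0; 14.9 0 -0.008 0.018 0; 15.2 0 -0.008 0.018 0; 15.5 0 -0.008 0.018 0; 15.8 0 -0.008 0.018 0; 16.1 0 -0.008 0.018 0; 16.4 0 -0.008 0.018 0",
)

```text
time: 31.5
tool_pos: [0.5368, 0.2274, 0.126]
tool_rot: [-0.192, 0.666, 0.689, -0.211]
contact_force: [9.8, -0.7, 1.6]
gripper_width: 0.189
```

```bash
python3 -c "
from h import *
st();s=manip.state();print(np.round(S.T@np.array(s['contact_force']),1),np.round(seat(s['tool_pos'])*1000,1))"
```

```text
t31.50 tcp [0.5368 0.2274 0.126 ] yawx 1.610 z [-0.546 -0.035 -0.837] q [0.229 0.41  1.457 0.094 1.847 0.194] F [ 9.8 -0.7  1.6] w 16.161
[-8.4  1.1  5.2] [ 5.1 -5.2 38.9]
```

Call:
drive_tool(
  commands="16.7 0 0.005 0.01 0; 17 0 0.005 0.01 0; 17.3 0 0.005 0.01 0; 17.6 0 0.005 0.01 0; 17.9 0 0.005 0.01 0; 18.2 0 0.005 0.01 0; 18.5 0 0.005 0.01 0; 18.8 0 0.005 0 0",
)

```text
time: 32.5
tool_pos: [0.5312, 0.2274, 0.1201]
tool_rot: [-0.197, 0.664, 0.688, -0.217]
contact_force: [-0.9, -0.2, -0.0]
gripper_width: 0.223
```

```bash
python3 -c "
from h import *
st();s=manip.state();print(np.round(S.T@np.array(s['contact_force']),1),np.round(seat(s['tool_pos'])*1000,1))"
```

```text
t32.50 tcp [0.5312 0.2274 0.1201] yawx 1.612 z [-0.559 -0.037 -0.828] q [0.231 0.414 1.466 0.096 1.849 0.193] F [-0.9 -0.2 -0. ] w 19.026
[ 0.9  0.1 -0.4] [ 8.1 -5.3 31.3]
```

Call:
drive_tool(
  commands="22 0 0 0 0; 28 0 0 0 0; 36 0 0 0 0; 36 0 0 -0.4 0; 36 0 0 -0.9 0; 36 0 0 -1 0; 36 0 -0.3 -1 0; 36 0 -0.6 -0.9 0",
)

```text
time: 33.5
tool_pos: [0.581, 0.2311, 0.2423]
tool_rot: [-0.196, 0.665, 0.688, -0.215]
contact_force: [0.9, -0.2, 0.2]
gripper_width: 0.424
```

```bash
python3 -c "
from h import *
np.set_printoptions(precision=1,suppress=True)
st();s=manip.state();print(np.round(seat(s['tool_pos'])*1000,1))
im,p=snap('scene','s7')
im2,p2=snap('top','t7')
a=cv2.resize(im[145:230,345:435],None,fx=4.4,fy=4.4,interpolation=cv2.INTER_CUBIC);b=cv2.resize(im2[185:270,235:315],None,fx=4.4,fy=4.4,interpolation=cv2.INTER_CUBIC)
cv2.imwrite('pics/c7.png',np.hstack([a,b])[:,:,::-1])
for q,o,x0 in((p,(345,145),0),(p2,(235,185),396)):
  f=lambda v:(np.array(proj(q,S0+S@(np.array(v)/1000)))-o)*4.4+[x0,0]
  print('UL',f((77,80,24)),'UR',f((77,-80,24)),'LL',f((-54,80,24)),'LR',f((-54,-80,24)),'hL',f((2,47,60)),'hR',f((2,-47,60)),'wing',f((110,25,58)),f((110,-25,58)),'UL+10',f((77,80,34)))"
```

```text
t33.50 tcp [0.6 0.2 0.2] yawx 1.611 z [-0.6 -0.  -0.8] q [0.2 0.4 1.2 0.1 2.1 0.2] F [ 0.9 -0.2  0.2] w 36.244
[  7.6  -7.1 163.3]
UL [ 58.4 137.7] UR [272.6 117. ] LL [ 83.4 312.1] LR [302.  289.5] hL [125.9 219. ] hR [256.1 206. ] wing [133.8  72.6] [201.8  66.2] UL+10 [ 60.2 133.5]
UL [644.  189.6] UR [464.4 194. ] LL [645.4  62.2] LR [472.1  66.4] hL [605.2  97.4] hR [500.1  99.9] wing [577.7 208. ] [520.1 209.4] UL+10 [643.2 184.7]
```

View pics/c7.png

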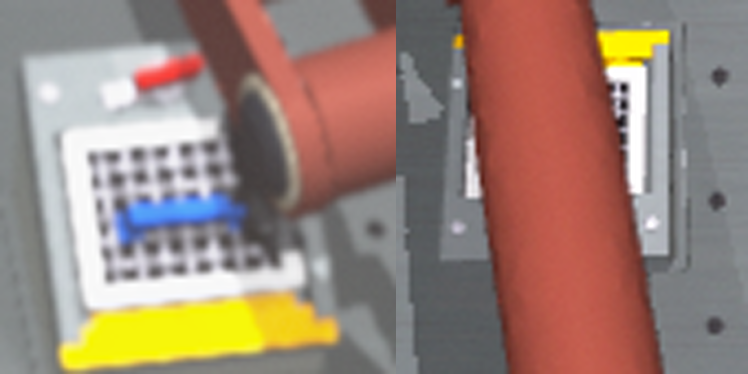

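```bash
python3 -c "
from h import *
W=S0+S@np.array([.110,-.001,.075]);print(W)
plan(W,-8,7)"
```

```text
[0.45332668 0.21997333 0.19874755]
G -0.03 -0.39 0.53 -1.14; G -0.02 -0.39 0.53 -1.14; G -0.01 -0.39 0.53 -1.14; G -0.00 -0.39 0.53 -1.14; G 0.00 -0.39 0.53 -1.14; G 0.01 -0.39 0.53 -1.14; G 0.02 -0.39 0.53 -1.14
```

Call:
drive_tool(
  commands="36 -0.03 -0.39 0.4 -1.1; 36 -0.02 -0.39 0.5 -1.1; 36 -0.01 -0.39 0.53 -1.1; 36 0 -0.39 0.55 -1.1; 36 0 -0.39 0.56 -1.1; 36 0.01 -0.39 0.56 -1.1; 36 0.02 -0.39 0.56 -1.1; 36 0 0 0 0",
)

```text
time: 34.6
tool_pos: [0.4502, 0.2195, 0.1944]
tool_rot: [-0.21, 0.616, 0.731, -0.203]
contact_force: [-0.3, 0.6, 0.8]
gripper_width: 0.426
```

```bash
python3 -c "
from h import *
st();s=manip.state();print(np.round(seat(s['tool_pos'])*1000,1))
plan(S0+S@np.array([.110,-.001,.040]),0,4)
im,p=snap('scene','s8');w,pw=snap('wrist','w8')
f=lambda q,v:np.round(proj(q,S0+S@(np.array(v)/1000)),1)
for q in(p,pw): print(f(q,(110,25,58)),f(q,(110,-25,58)),f(q,(110,0,58)))
for im_ in(im,w):
  h=cv2.cvtColor(im_,cv2.COLOR_RGB2HSV);m=((h[...,0]<5)|(h[...,0]>175))&(h[...,1]>190)&(h[...,2]>120)
  n,l,st_,c=cv2.connectedComponentsWithStats(m.astype('uint8'));print([(st_[i],c[i].round(1)) for i in range(1,n) if st_[i][4]>25])
"
```

```text
t34.60 tcp [0.4502 0.2195 0.1944] yawx 1.723 z [-0.558 -0.037 -0.829] q [0.248 0.169 1.631 0.108 1.924 0.085] F [-0.3  0.6  0.8] w 36.401
[111.2  -0.6  69.8]
G -0.00 0.06 0.24 0.00; G -0.00 0.06 0.24 0.00; G -0.00 0.06 0.24 0.00; G -0.00 0.06 0.24 0.00
[375.4 161.5] [390.9 160.1] [383.1 160.8]
[319.4 279.3] [331.5 193.2] [325.2 238. ]
[(array([ 512,    0,  126,  140, 8517], dtype=int32), array([563.5,  56.3])), (array([  90,  112,  101,   53, 4602], dtype=int32), array([141.7, 138. ])), (array([521, 153,  10,   8,  56], dtype=int32), array([525.2, 156.8])), (array([157, 221,  40,  31, 323], dtype=int32), array([171.8, 230.6]))]
[(array([ 314,  195,   25,   87, 1803], dtype=int32), array([326.4, 237.4]))]
```

Call:
drive_tool(
  commands="36 0 0.06 0.24 0; 36 0 0.06 0.24 0; 36 0 0.06 0.24 0; 36 0 0.06 0.24 0; 26 0 0 0 0; 20 0 0 0 0; 18 0 0 0 0; 18 0 0 0 0",
)

```text
time: 35.7
tool_pos: [0.4409, 0.2197, 0.1679]
tool_rot: [-0.21, 0.616, 0.731, -0.202]
contact_force: [-4.2, -0.9, 3.2]
gripper_width: 0.21
```

```bash
python3 -c "
from h import *
st();s=manip.state();print(np.round(seat(s['tool_pos'])*1000,1))"
```

```text
t35.70 tcp [0.4409 0.2197 0.1679] yawx 1.723 z [-0.557 -0.036 -0.83 ] q [0.251 0.175 1.672 0.109 1.878 0.083] F [-4.2 -0.9  3.2] w 17.921
[110.   -1.2  41.7]
```

Call:
drive_tool(
  commands="18 0 0 0 -7; 18 0 0 0 -9; 18 0 0 0 -9; 18 0 0 0 -9; 18 0 0 0 -9; 18 0 0 0 -9; 18 0 0 0 -9; 18 0 0 0 -9",
)

```text
time: 36.7
tool_pos: [0.4414, 0.2191, 0.1683]
tool_rot: [-0.288, 0.083, 0.953, -0.045]
contact_force: [-2.5, -4.0, 3.7]
gripper_width: 0.212
```

```bash
python3 -c "
from h import *
st();s=manip.state();print(np.round(seat(s['tool_pos'])*1000,1),s['ft_torque'])"
```

```text
t36.70 tcp [0.4414 0.2191 0.1683] yawx 2.920 z [-0.556 -0.038 -0.83 ] q [ 0.251  0.175  1.671  0.107  1.878 -1.144] F [-2.5 -4.   3.7] w 18.106
[109.7  -0.6  42.3] [-0.53165861  0.39435434  0.27455809]
```

Call:
drive_tool(
  commands="17 0 0 0 -5; 16 0 0 0 -5; 15 0 0 0 -4; 14 0 0 0 -3; 13 0 0 0 -2; 13 0 0 0 -1; 13 0 0 0 0; 13 0 0 0 0",
)

```text
time: 37.7
tool_pos: [0.4423, 0.2185, 0.1683]
tool_rot: [-0.29, -0.08, 0.954, 0.004]
contact_force: [-1.3, -4.8, 4.9]
gripper_width: 0.153
```

```bash
python3 -c "
from h import *
st();s=manip.state();Rm=S.T@rot(s['tool_rot']);print(np.round(seat(s['tool_pos'])*1000,1),s['ft_torque'],'tool x in seat',np.round(Rm[:,0],3))"
```

```text
t37.70 tcp [0.4423 0.2185 0.1683] yawx -2.955 z [-0.554 -0.038 -0.832] q [ 0.25   0.175  1.67   0.105  1.876 -1.486] F [-1.3 -4.8  4.9] w 13.101
[108.8   0.   42.6] [-0.99566236  0.09340765 -0.07086486] tool x in seat [0.971 0.122 0.204]
```

Call:
drive_tool(
  commands="15 0 0 0 0; 18 0 0 0 2; 24 0 0 0 3; 34 0 0 0 0; 34 0 0 -0.4 0; 34 0 0 -0.8 0; 34 0 0 -1 0; 34 0 0 -1 0",
)

```text
time: 38.7
tool_pos: [0.4956, 0.2235, 0.2485]
tool_rot: [-0.291, -0.04, 0.956, -0.007]
contact_force: [0.5, 0.6, -0.0]
gripper_width: 0.397
```

```bash
python3 -c "
from h import *
st()
w,pw=snap('wrist','w9');im,p=snap('scene','s9')
f=lambda v:np.round(np.array(proj(pw,S0+S@(np.array(v)/1000))),1)
print('locked wing ends',f((135,0,58)),f((85,0,58)),'finger tip',f((64,0,31)),'upper edge at x0=3',f((78,30,24)),f((78,-30,24)),'deck edge',f((80,60,24)),'floor-level edge',f((78,30,30)))
a=cv2.resize(im[145:230,345:435],None,fx=3.2,fy=3.2,interpolation=cv2.INTER_CUBIC);a=cv2.copyMakeBorder(a,0,400-a.shape[0],0,0,cv2.BORDER_CONSTANT)
cv2.imwrite('pics/c9.png',np.hstack([w[:,100:600],a])[:,:,::-1]);print(w.shape,a.shape)"
```

```text
t38.70 tcp [0.4956 0.2235 0.2485] yawx -3.055 z [-0.555 -0.036 -0.831] q [ 0.237  0.224  1.475  0.107  2.023 -1.399] F [ 0.5  0.6 -0. ] w 33.895
locked wing ends [320. 163.] [317.4 230.1] finger tip [316.8 249.6] upper edge at x0=3 [282.6 230.2] [352.5 233.1] deck edge [247.8 226.5] floor-level edge [281.7 231.4]
(400, 640, 3) (400, 288, 3)
```

View pics/c9.png

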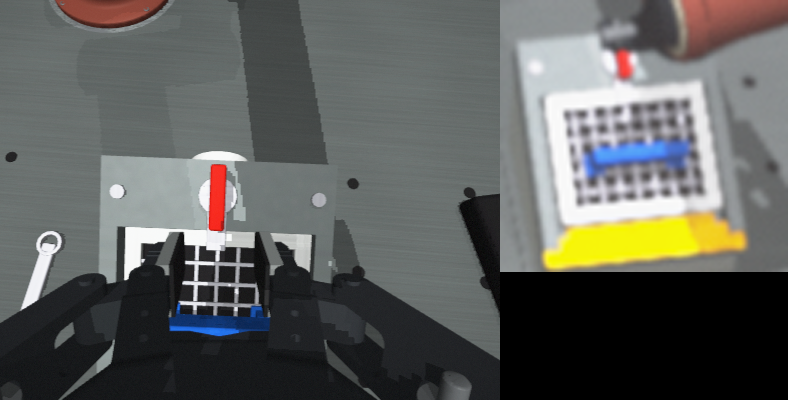

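```bash
python3 -c "
from h import *
s=manip.state();print(np.round(seat(s['tool_pos'])*1000,1),s['contact_force'])
print(manip.job_done())"
```

```text
[ 88.4  -3.  139.8] [ 0.45413108  0.48570758 -0.02818734]
the job is handed in; nothing more can be done
None
```

The cassette is in the seat with the lock turned over it, and I handed the job in at about 39 s of the 58 s. There is no verdict from the system, so this rests on my last checks.

- **Cassette:** I took the aluminium one by its blue bar; the green one was a look-alike.
- **Tilt:** The moves can't tilt the tool directly. I tilted it to about 0.59 rad by pushing against the arm's inner reach limit.
- **Fitting:** I slid the tongue under the lip, to about x = −72 mm at about 0.2 rad to the seat, and swung the cassette down.
- **Lock:** I turned the wing to its stop, let go and backed off.

**Last checks**
- **Lock position:** The wrist picture shows the wing along the slope within about 2 pixels of the locked position, with the finger over the cassette's upper edge.
- **Seating:** Before locking, two views put the cassette flat, its upper edge within about 1 mm of home height (±3 mm). It sat about 5 mm up-slope, at the end of its play; the limit is 8 mm.
- **Contact:** The force on the tool was near zero at hand-in, with the gripper about 140 mm above the seat floor.

**What went less well**
- **Swing-down:** Pressing the cassette down with a firm grip stalled at up to 37 N. I backed off and opened the fingers in small steps instead. The arm settled about 7 mm during the last second of that. I did not measure how fast the cassette was turning at that moment.
- **Handle reading:** In one scene picture the handle appeared 5 to 7 mm to one side of where the frame's corners put it. I left that unresolved.
- **Bystanders:** I never touched one knowingly, but I did not measure their positions at the end.

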